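# Load the sample bottle under the mixer's snap clamp

## Task

Fasten the green-capped sample bottle in the mixer: pull the sprung clamp arm back by its red handle until its sear catches and it stays back by itself (pull no further than the first touch of the rubber buffer, never lean hard on it), stand the bottle upright in the nest, then press the orange trigger so that the arm snaps back and holds the bottle. Leave the red-capped bottle, the tube rack and the computer mouse where they are, do not tip the bottle over, and let go of everything at the end.

Things in the scene. Friction and masses are not known exactly. Their poses are not given: they have to be found in the camera images.
- clamp: Mixer with snap clamp, fixed to the bench: aluminium deck 12 mm thick (x -167 to 53, y -88 to 138 mm) with a cream drive housing 62 mm high along its +x edge (x 53 to 115 mm). Origin: on the arm's vertical pivot axis, bench level; x, y along the deck's edges, z up. A grey catch unit (up to 43 mm high) under the arm's cocked position carries a brass sear wedge and, past it, a black rubber buffer.
- pivot (a point): Pivot axis of the clamp arm, at the arm's height: 51 mm above the bench. The arm is a steel bar 14 mm wide, 45 to 57 mm above the bench. Its spring pulls with about 3 N at the handle at 0 rad and 8 N when cocked. Let go before the sear has caught, it swings home; after that it stays back. About 0.05 rad past the catch the arm meets the buffer.
- swing (a joint): Angle of the clamp arm in rad. 0: it points along the clamp's +y, across the empty nest; grows anticlockwise seen from above (1.57: along the clamp's -x). At angle q the handle is at (-150 sin q, 150 cos q) mm from the pivot in the clamp's axes. The sear catches somewhere from 1.03 to 1.38 rad (different every time). With the bottle in the nest the released arm rests on it at about 0.17 rad.
- handle (a point): Red upright cylindrical handle on the free end of the clamp arm, 14 mm in diameter, reaching from 57 to 105 mm above the bench, 150 mm from the pivot. The point is on its axis 90 mm above the bench, and moves with the arm. It may turn in a grip.
- buffer (a joint): How far the rubber buffer is pushed in, in m: 0 when not touched. Spring of 6 N per mm at 105 mm from the pivot (so 1 mm needs about 4 N more at the handle). More than 3 mm is forcing it.
- nest (a point): Centre of the floor of the nest for the bottle, 12 mm above the bench, at x = 10, y = 95 mm from the clamp's origin; axes parallel to the clamp's. The nest is 52 mm square inside; walls above its floor: 50 mm on the +x side, 26 mm on both y sides, a lip of 8 mm on the -x side. The arm at rest lies across it.
- trigger_top (a point): Centre of the top of the orange round trigger pad, 30 mm in diameter, 60 mm above the bench, at x = -40, y = -55 mm from the clamp's origin. Pressed straight down it lowers the sear.
- trigger (a joint): Travel of the trigger and sear in m: 0 up, 0.012 fully down (hard stop). The arm's pin pushes the sear (and the trigger with it) down by several mm as it rides over the wedge, and they spring back up with the catch. With the arm cocked the trigger needs about 4 to 9 N and lets the arm go after 5 to 10 mm.
- bottle: The sample bottle to be loaded: white plastic, green screw cap, 95 mm tall, 44 mm in diameter, cap 43 mm in diameter and 26 mm high, about 0.16 kg. Origin: centre of its underside, z up.
- spare: Red-capped bottle of the same size and shape, to be left alone. Origin: centre of its underside.
- rack: White tube rack with red and blue caps, 70 x 130 mm, 76 mm high, to be left alone. Origin: centre of its underside.
- mouse: Cream computer mouse, 100 x 58 mm, 33 mm high, to be left alone. Origin: centre of its underside.

How it is judged:
By the outcome, as a careful person would: the job done as asked, in the order asked, and still so for the second after the job is handed in, with the robot touching nothing.
It also fails if it takes over 72 s, if anything falls off the work surface, if the arm or the gripper's body presses on something with over 40 N, if the wrist force passes 120 N, or if a joint passes its speed limit or range.

## Robot

A 6-joint arm with a two-finger parallel gripper is mounted at the origin on the work surface. World frame = base frame: x ahead of the robot, y to its left, z up, the work surface at z = 0. Lengths are in m, angles in rad, forces in N, time in s.
With the tool pointing down it reaches from about 0.35 to 0.975 m from the base axis. Payload 4.9 kg.
Tool frame: the origin (TCP) lies midway between the tips of the shut fingers; the grasp point (between the pads) lies ctrl.tcp_to_grasp behind it (ctrl.tcp_to_grasp is the distance from the TCP to the grasp point, in m); z points along the fingers, y is the direction in which the jaws open and shut (so a half turn about z gives the same grasp; the last joint's range is limited). The gripper opens to 85 mm and grips with 20 to 120 N. Pads are 22 mm wide; open, the fingers measure 114 mm over their backs; the gripper's body (76 mm by 85 mm) begins 54 mm behind the grasp point. The pads swing forward as they close: fully open they stand 13 mm farther back than shut.
Start: joints at [1.159, 0.053, 1.613, -0, 1.476, -0.119], TCP at [0.18, 0.598, 0.231] pointing down, gripper open.
Joint ranges: [-3.01, 3.01], [-1.01, 2.22], [0.06, 2.58], [-1.02, 4.17], [0.09, 2.62], [-3.14, 3.14]. Speed limits (rad/s): [2.57, 2.57, 3.14, 3.14, 3.14, 3.14].

## Interface

Orientations are given as a rotation vector (axis times angle).
In Python, from station import ctrl, get_image, calibration, finish_job, models gives the robot as it stands.
- The arm moves only by the shell command python3 -m creep 'ROWS' [FORCE]. ROWS is JSON, a list of rows, each a list of 7 numbers: the opening, from 0 (shut) to 1 (fully open), then the shift along the tool's x, y, z in m, then the turn, a rotation vector about the tool's x, y, z in degrees. A call has 1 to 20 rows; each row shifts and turns the commanded pose from where the row before left it, along the tool's axes as they then stand; what a row does not reach is not made up. A row lasts 1/10 s, in which the tool goes at most 50 mm and 8.59 degrees, less where a joint would pass 70% of its speed; a pose out of reach is approached as far as the arm can. A call with a gripper value outside its range is refused whole. The fingers move at their own pace and stop on an object; FORCE is the grip in N (left out, the last holds). Time passes only in rows, so rows that do not move let the fingers close. It gives the time, the measured TCP pose, the force and the opening at its end, in the units of the state.
- ctrl.get_obs(): the state, without advancing time (a new reading comes with each control period).
- get_image(name): name is "scene" or "top" or "wrist"; returns the picture (420x560x3 uint8, red, green, blue); there is no depth.
- calibration(name): a dict with "mtx" (3x3 intrinsics, pixels), "R" (3x3) and "t" (3): a world point X has camera coordinates R X + t. Camera axes: x right, y down, z forward; pixel columns grow to the right and rows downward; lengths in m; the calibration is good to about 2 mm. A picture is of the moment at which its call begins: read the wrist's pose just before it. calibration takes no time and is no camera call; for the wrist camera it gives the pose at the moment of the call.
- finish_job(): hands the job in, once; it reports no verdict.
Trained networks look in the newest picture that a camera, given by its name, has taken for a name from the list of things; names that differ only in an ending like _2 or _b are one class to them, and where a whole thing is asked for, a point or a joint stands for the part that bears it (a point fixed in the world has none). Each returns a list of dicts, best first, with "conf" (0 to 1); they miss things now and then, are a little off and sometimes report something else, mostly with a low value. They report only what shows in the picture. A call takes as long as a camera call.
- models.search_frame(camera, name): "extent" ([left, top, right, bottom] in pixels, round what is visible of it).
The state is a dict: "t": time; "q": joint angles; "dq": joint speeds; "effort": joint torques, N m; "tool_pos": TCP position; "tool_rot": TCP orientation; "contact_force": force on the tool from outside, world axes, zero at the start; "wrist_torque": the same for the moment, N m; "opening": finger opening in m.
Only numpy, scipy, OpenCV 4.12 (cv2) and the standard library are available. Lean on these libraries where they do the work, as an engineer would, in place of code of your own. Each camera call takes 0.05 s, during which the arm holds its last target. There are 200 camera calls.

## Working session

There is one attempt and no reset: what is moved stays moved. The work goes in short steps, Python scripts to look and compute and a shell command to move; the robot and the scene stay as the last step left them, time stands still between calls to the robot, and variables do not carry over. Pictures are saved under pics/ and viewed, about 8 in all and at most 12, crops included, and the job is handed in when it is done.

```bash
mkdir -p pics; ls; python3 - <<'E'
from station import ctrl,get_image,calibration,models
import cv2,numpy as np
o=ctrl.get_obs();print(o,ctrl.tcp_to_grasp)
for n in("scene","top"):
    im=get_image(n);cv2.imwrite(f"pics/{n}0.png",im[:,:,::-1])
    c=calibration(n);print(n,c)
    for k in("clamp","bottle","spare","handle","trigger_top","rack","mouse","nest"):
        try:print(k,[(np.round(d["extent"]).tolist(),round(d["conf"],2)) for d in models.search_frame(n,k)[:3]])
        except Exception as e:print(k,e)
E
```

```text
pics
{'t': 0.0, 'q': array([ 1.15898844e+00,  5.34039157e-02,  1.61430669e+00, -1.62578151e-05,
        1.47601562e+00, -1.18963379e-01]), 'dq': array([ 0.0003793 , -0.00036718, -0.00133434, -0.00027407,  0.00226186,
        0.00110702]), 'effort': array([ 3.28719514e-03, -3.93671072e+01, -3.70189655e+01,  1.37516322e-04,
        6.72414477e-03, -1.68649755e-06]), 'tool_pos': array([0.18014957, 0.59781213, 0.23002628]), 'tool_rot': array([-0.45827512, -3.10743627,  0.00324018]), 'contact_force': array([-0.53747878, -0.52597615,  0.94339054]), 'wrist_torque': array([ 0.02830563, -0.00130378, -0.02666777]), 'opening': 0.08549407014925085} 0.0187
scene {'mtx': array([[506.0174641 ,   0.        , 279.52320319],
       [  0.        , 506.0174641 , 206.73851329],
       [  0.        ,   0.        ,   1.        ]]), 'R': array([[ 0.21451436,  0.9766997 ,  0.00642589],
       [ 0.57942333, -0.12195798, -0.80585039],
       [-0.78629014,  0.17658979, -0.59208433]]), 't': array([-0.14217606, -0.25349772,  1.56336644])}
clamp [([259.0, 204.0, 376.0, 291.0], 0.91)]
bottle [([137.0, 202.0, 163.0,
[... 441 characters left out ...]
0.        , 282.55902118],
       [  0.        , 395.2487437 , 211.74029379],
       [  0.        ,   0.        ,   1.        ]]), 'R': array([[ 0.12599288, -0.99202214,  0.00422691],
       [-0.96839966, -0.12391492, -0.21644211],
       [ 0.21523914,  0.02317683, -0.9762863 ]]), 't': array([-0.01325835,  0.53735358,  1.06453115])}
clamp [([226.0, 139.0, 328.0, 249.0], 0.79)]
bottle [([384.0, 227.0, 402.0, 242.0], 0.69)]
spare [([398.0, 194.0, 421.0, 210.0], 0.73)]
handle [([234.0, 160.0, 281.0, 184.0], 0.81)]
trigger_top [([299.0, 196.0, 305.0, 206.0], 0.65)]
rack [([127.0, 227.0, 187.0, 261.0], 0.65)]
mouse [([171.0, 171.0, 199.0, 206.0], 0.56)]
nest [([229.0, 140.0, 326.0, 252.0], 0.79)]
```

```bash
python3 - <<'E'
import cv2,numpy as np
a=cv2.imread("pics/top0.png")[120:280,110:440];b=cv2.imread("pics/scene0.png")[140:300,100:460]
a=cv2.resize(a,(792,384),interpolation=3);cv2.imwrite("pics/a.png",a)
cv2.imwrite("pics/b.png",cv2.resize(b,None,fx=2.2,fy=2.2,interpolation=3))
E
```

```text
(no output)
```

View pics/a.png

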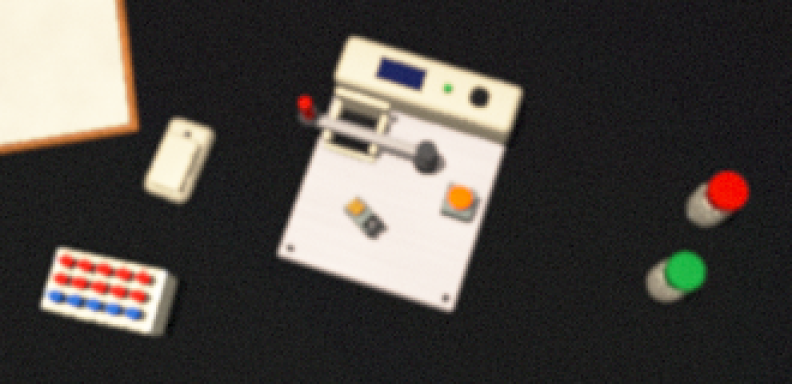

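View pics/b.png

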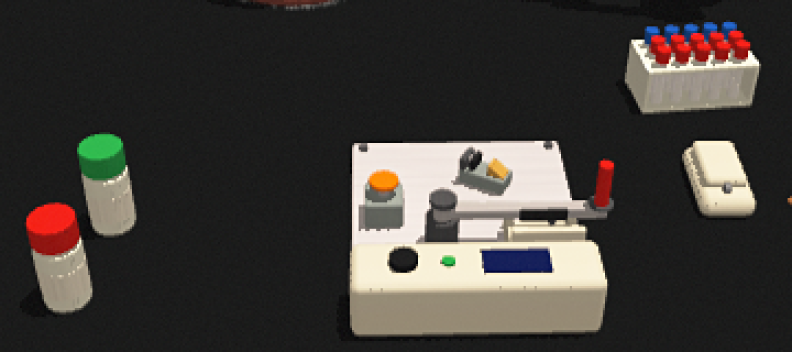

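```bash
cat >h.py <<'E'
import numpy as np,cv2
from station import ctrl,get_image,calibration,models
from scipy.optimize import least_squares
def proj(c,X):
    p=np.asarray(X)@c["R"].T+c["t"];p=p@c["mtx"].T;return p[...,:2]/p[...,2:]
def atz(c,uv,z):
    d=c["R"].T@np.linalg.solve(c["mtx"],[*uv,1]);o=-c["R"].T@c["t"];return o+d*(z-o[2])/d[2]
def w(p,X):
    c,s=np.cos(p[2]),np.sin(p[2]);X=np.asarray(X,float)
    return np.stack([p[0]+c*X[...,0]-s*X[...,1],p[1]+s*X[...,0]+c*X[...,1],X[...,2]],-1)
E
python3 - <<'E'
from h import *
M=np.array
P=M([[0,150,105],[-40,-55,60],[-167,138,12],[-167,-88,12]])/1e3
t=M([[304,99],[460,194],[279,256],[454,311]])/2.4+[110,120]
s=M([[606,162],[383,179],[558,142],[352,142]])/2.2+[100,140]
ct,cs=calibration("top"),calibration("scene")
f=lambda p:np.r_[(proj(ct,w(p,P))-t).ravel(),(proj(cs,w(p,P))-s).ravel()]
for y0 in(-.3,1.5,3):
    r=least_squares(f,[.6,.1,y0],loss="soft_l1");print(r.cost,r.x,np.round(f(r.x).reshape(2,-1,2),1).tolist())
def bl(n,u):
    pass
for nm,a,b,z in(("green",(688,269),(102,144),.095),("red",(729,189),(52,214),.095)):
    print(nm,atz(ct,M(a)/2.4+[110,120],z),atz(cs,M(b)/2.2+[100,140],z))
E
```

```text
5.4311313338679525 [ 0.6235276   0.05274965 -0.18586771] [[[-0.3, 0.2], [-0.5, -0.4], [-1.4, -2.0], [-1.0, -1.4]], [[-0.3, 0.4], [-0.5, -0.5], [-0.7, -1.5], [-1.4, -0.3]]]
5.43113133386799 [ 0.6235276   0.05274965 -0.18586771] [[[-0.3, 0.2], [-0.5, -0.4], [-1.4, -2.0], [-1.0, -1.4]], [[-0.3, 0.4], [-0.5, -0.5], [-0.7, -1.5], [-1.4, -0.3]]]
5.431131333868024 [ 0.6235276   0.05274965 -0.18586771] [[[-0.3, 0.2], [-0.5, -0.4], [-1.4, -2.0], [-1.0, -1.4]], [[-0.3, 0.4], [-0.5, -0.5], [-0.7, -1.5], [-1.4, -0.3]]]
green [ 0.50991579 -0.26118525  0.095     ] [ 0.51171704 -0.25306172  0.095     ]
red [ 0.60952615 -0.30224743  0.095     ] [ 0.60883375 -0.2966273   0.095     ]
```

```bash
cat >>h.py <<'E'
from scipy.spatial.transform import Rotation as Ro
def delta(xyz,ydir):
    "tool-frame shift to reach TCP xyz; turn about tool z (deg) to bring tool y to heading ydir (rad)"
    o=ctrl.get_obs();R=Ro.from_rotvec(o["tool_rot"]).as_matrix()
    Rt=np.array([[-np.sin(ydir)*-1*1.0,0,0]]*3);y=np.array([np.cos(ydir),np.sin(ydir),0]);z=np.array([0,0,-1.]);Rt=np.stack([np.cross(y,z),y,z],1)
    print("t",round(o["t"],2),"pos",o["tool_pos"].round(4),"yhead",round(np.arctan2(R[1,1],R[0,1]),3),"F",o["contact_force"].round(1),"open",round(o["opening"],4))
    print("shift mm",((np.array(xyz)-o["tool_pos"])@R*1e3).round(1),"turn deg",np.degrees(Ro.from_matrix(R.T@Rt).as_rotvec()).round(2))
E
python3 -m creep '[[1,-0.040,-0.0175,0,0,0,0],[1,-0.040,-0.0175,0,0,0,0],[1,-0.040,-0.0175,0,0,0,0],[1,-0.040,-0.0175,0,0,0,0],[1,-0.040,-0.0175,0,0,0,0],[1,-0.040,-0.0175,0,0,0,0],[1,-0.040,-0.0175,0,0,0,0],[1,-0.040,-0.0175,0,0,0,0],[1,-0.040,-0.0175,0,0,0,0],[1,-0.040,-0.0175,0,0,0,0],[1,-0.040,-0.0175,0,0,0,0],[1,-0.040,-0.0175,0,0,0,0]]'
python3 -m creep '[[1,0,0,0,0,0,8.4],[1,0,0,0,0,0,8.4],[1,0,0,0,0,0,8.4],[1,0,0,0,0,0,8.4],[1,0,0,0,0,0,8.4],[1,0,0,0,0,0,8.4],[1,0,0,0,0,0,8.4],[1,0,0,0,0,0,8.4],[1,0,0,0,0,0,8.4],[1,0,0,0,0,0,8.4],[1,0,0,0,0,0,0],[1,0,0,0,0,0,0]]'
python3 - <<'E'
from h import *
p=[.6235,.0527,-.186]
H=w(p,np.array([0,.15,.09]));print(H);delta([H[0],H[1],.15],p[2])
print(ctrl.get_obs()["q"].round(2))
c=calibration("wrist");cv2.imwrite("pics/w1.png",get_image("wrist")[:,:,::-1])
P=np.array([[0,150,105],[0,150,57],[0,0,60],[-40,-55,60],[-167,138,12],[-16,69,38],[53,138,62],[115,138,62]])/1e3
print(proj(c,w(p,P)).round(0).tolist(),-c["R"].T@c["t"])
E
```

```text
t: 2.1
tool_pos: [0.5806, 0.2574, 0.2315]
tool_rot: [0.458, 3.108, 0.0]
contact_force: [0.6, -0.2, -0.1]
opening: 0.0852
t: 3.3
tool_pos: [0.5794, 0.2588, 0.2313]
tool_rot: [2.417, 2.007, 0.0]
contact_force: [0.2, -0.1, 1.0]
opening: 0.0856
[0.65123941 0.20011277 0.09      ]
t 3.3 pos [0.5794 0.2588 0.2313] yhead -0.185 F [ 0.2 -0.1  1. ] open 0.0856
shift mm [-44.4  81.5  81.3] turn deg [ 0.   -0.    0.05]
[ 0.3   0.07  1.59 -0.    1.48  0.49]
[[367.0, 244.0], [355.0, 226.0], [347.0, 345.0], [312.0, 381.0], [210.0, 223.0], [334.0, 284.0], [404.0, 238.0], [462.0, 239.0]] [0.59116445 0.32637651 0.37509646]
```

View pics/w1.png

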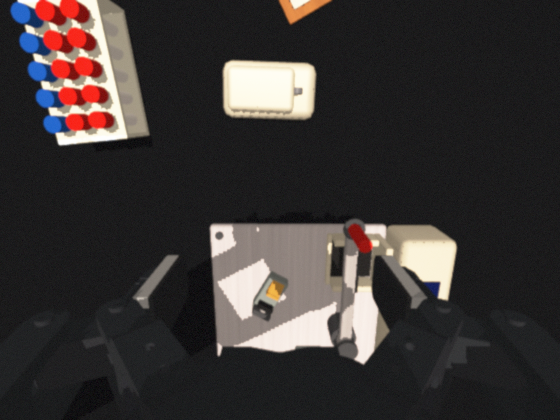

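```bash

python3 -m creep '[[1,-0.0148,0.0272,0.015,0,0,0],[1,-0.0148,0.0272,0.015,0,0,0],[1,-0.0148,0.0272,0.015,0,0,0],[0.6,0,0,0.02,0,0,0],[0.6,0,0,0.02,0,0,0],[0.6,0,0,0.02,0,0,0],[0.6,0,0,0,0,0,0],[0.6,0,0,0,0,0,0]]'
python3 - <<'E'
from h import *
p=[.6235,.0527,-.186]
H=w(p,np.array([0,.15,.09]));delta([H[0],H[1],.074],p[2])
c=calibration("wrist");cv2.imwrite("pics/w2.png",get_image("wrist")[:,:,::-1])
P=np.array([[0,150,105],[0,150,57],[0,0,60]])/1e3
print(proj(c,w(p,P)).round(0).tolist())
E
```

```text
t: 4.15
tool_pos: [0.6511, 0.1999, 0.1262]
tool_rot: [-2.419, -2.004, 0.001]
contact_force: [-0.3, 0.5, -0.3]
opening: 0.0516
t 4.15 pos [0.6511 0.1999 0.1262] yhead -0.187 F [-0.3  0.5 -0.3] open 0.0516
shift mm [ 0.3  0.2 52.2] turn deg [-0.04  0.02 -0.06]
[[281.0, 242.0], [280.0, 217.0], [280.0, 388.0]]
```

View pics/w2.png

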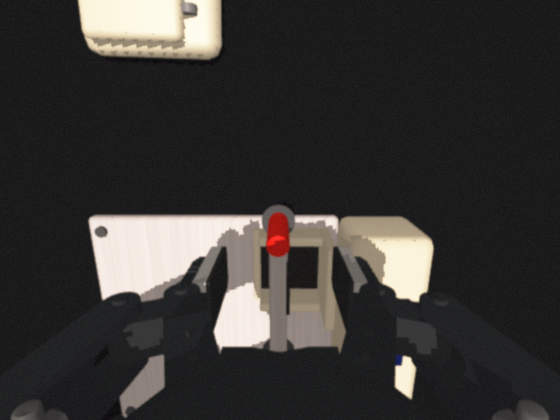

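```bash

python3 -m creep '[[0.6,0,0,0.018,0,0,0],[0.6,0,0,0.018,0,0,0],[0.6,0,0,0.016,0,0,0],[0.6,0,0,0,0,0,0],[0,0,0,0,0,0,0],[0,0,0,0,0,0,0],[0,0,0,0,0,0,0],[0,0,0,0,0,0,0],[0,0,0,0,0,0,0],[0,0,0,0,0,0,0]]' 30
python3 -m creep '[[0,-0.000365,-0.01046,0,0,0,-4],[0,-0.000365,-0.01046,0,0,0,-4],[0,-0.000365,-0.01046,0,0,0,-4],[0,-0.000365,-0.01046,0,0,0,-4],[0,0,0,0,0,0,0],[0,0,0,0,0,0,0]]'
python3 - <<'E'
from h import *
p=[.6235,.0527,-.186];q=np.radians(16)
H=w(p,np.array([-.15*np.sin(q),.15*np.cos(q),.09]));delta([H[0],H[1],.074],p[2]+q)
E
```

```text
t: 5.2
tool_pos: [0.6504, 0.2004, 0.0753]
tool_rot: [-2.419, -2.002, 0.002]
contact_force: [-4.8, 0.9, 2.8]
opening: 0.0127
t: 5.8
tool_pos: [0.6106, 0.2027, 0.0754]
tool_rot: [2.119, 2.318, 0.005]
contact_force: [3.0, 3.6, -0.1]
opening: 0.0127
t 5.8 pos [0.6106 0.2027 0.0754] yhead 0.09 F [ 3.   3.6 -0.1] open 0.0127
shift mm [-0.6 -1.1  1.4] turn deg [ 0.17 -0.09 -0.21]
```

```bash
cat >s.py <<'E'
from h import *
p=[.6235,.0527,-.186]
o=ctrl.get_obs();R=Ro.from_rotvec(o["tool_rot"]).as_matrix();d=o["tool_pos"][:2]-p[:2]
q=np.arctan2(d[1],d[0])-p[2]-np.pi/2
rad=d/np.hypot(*d);tan=np.array([-rad[1],rad[0]]);F=o["contact_force"]
print("t",round(o["t"],2),"q",round(q,4),"r",np.hypot(*d).round(4),"z",o["tool_pos"][2].round(4),"head-q",round(np.arctan2(R[1,1],R[0,1])-p[2]-q,3),"Ftan",(F[:2]@tan).round(2),"Frad",(F[:2]@rad).round(2),"Fz",F[2].round(1),"op",o["opening"].round(4))
E
python3 -m creep '[[0,-0.000365,-0.01046,0,0,0,-4],[0,-0.000365,-0.01046,0,0,0,-4],[0,-0.000365,-0.01046,0,0,0,-4],[0,-0.000365,-0.01046,0,0,0,-4],[0,-0.000365,-0.01046,0,0,0,-4],[0,-0.000365,-0.01046,0,0,0,-4],[0,-0.000365,-0.01046,0,0,0,-4],[0,-0.000365,-0.01046,0,0,0,-4],[0,-0.000365,-0.01046,0,0,0,-4],[0,0,0,0,0,0,0],[0,0,0,0,0,0,0]]' >/dev/null
python3 s.py
python3 -m creep '[[0,-0.00002,-0.0026,0,0,0,-1],[0,0,0,0,0,0,0]]' >/dev/null; python3 s.py
python3 -m creep '[[0,-0.00002,-0.0026,0,0,0,-1],[0,0,0,0,0,0,0]]' >/dev/null; python3 s.py
python3 -m creep '[[0,-0.00002,-0.0026,0,0,0,-1],[0,0,0,0,0,0,0]]' >/dev/null; python3 s.py
python3 -m creep '[[0,-0.00002,-0.0026,0,0,0,-1],[0,0,0,0,0,0,0]]' >/dev/null; python3 s.py
python3 -m creep '[[0,-0.00002,-0.0026,0,0,0,-1],[0,0,0,0,0,0,0]]' >/dev/null; python3 s.py
python3 -m creep '[[0,-0.00002,-0.0026,0,0,0,-1],[0,0,0,0,0,0,0]]' >/dev/null; python3 s.py
```

```text
Traceback (most recent call last):
  File "s.py", line 6, in <module>
    print("t",round(o["t"],2),"q",round(q,4),"r",np.hypot(*d).round(4),"z",o["tool_pos"][2].round(4),"head-q",round(np.arctan2(R[1,1],R[0,1])-p[2]-q,3),"Ftan",(F[:2]@tan).round(2),"Frad",(F[:2]@rad).round(2),"Fz",F[2].round(1),"op",o["opening"].round(4))
                                                                                                                                                                                                                                        ^^^^^^^^^^^^^^^^^^
AttributeError: 'float' object has no attribute 'round'
Traceback (most recent call last):
  File "s.py", line 6, in <module>
    print("t",round(o["t"],2),"q",round(q,4),"r",np.hypot(*d).round(4),"z",o["tool_pos"][2].round(4),"head-q",round(np.arctan2(R[1,1],R[0,1])-p[2]-q,3),"Ftan",(F[:2]@tan).round(2),"Frad",(F[:2]@rad).round(2),"Fz",F[2].round(1),"op",o["opening"].round(4))
                                                                                                                                               
[... 2623 characters left out ...]
^^^^^^^^^^^^
AttributeError: 'float' object has no attribute 'round'
Traceback (most recent call last):
  File "s.py", line 6, in <module>
    print("t",round(o["t"],2),"q",round(q,4),"r",np.hypot(*d).round(4),"z",o["tool_pos"][2].round(4),"head-q",round(np.arctan2(R[1,1],R[0,1])-p[2]-q,3),"Ftan",(F[:2]@tan).round(2),"Frad",(F[:2]@rad).round(2),"Fz",F[2].round(1),"op",o["opening"].round(4))
                                                                                                                                                                                                                                        ^^^^^^^^^^^^^^^^^^
AttributeError: 'float' object has no attribute 'round'
```

```bash
sed -i 's/,"op",.*)$/,"op",o["opening"])/' s.py
python3 s.py
python3 -m creep '[[0,-0.00002,-0.0026,0,0,0,-1],[0,0,0,0,0,0,0]]' >/dev/null; python3 s.py
python3 -m creep '[[0,-0.00002,-0.0026,0,0,0,-1],[0,0,0,0,0,0,0]]' >/dev/null; python3 s.py
```

```text
t 8.1 q 0.9959 r 0.1521 z 0.0754 head-q 0.013 Ftan -7.81 Frad 10.56 Fz 2.0 op 0.013222337849258243
t 8.3 q 1.0144 r 0.1522 z 0.0754 head-q 0.012 Ftan -6.99 Frad 9.86 Fz 2.4 op 0.012691928372567027
t 8.5 q 1.0322 r 0.1522 z 0.0754 head-q 0.012 Ftan -7.51 Frad 10.78 Fz 3.0 op 0.013098370771295694
```

```bash

python3 -m creep '[[0,0.0015,-0.0026,0,0,0,-1],[0,0,0,0,0,0,0]]' >/dev/null; python3 s.py
python3 -m creep '[[0,-0.00002,-0.0026,0,0,0,-1],[0,0,0,0,0,0,0]]' >/dev/null; python3 s.py
python3 -m creep '[[0,-0.00002,-0.0026,0,0,0,-1],[0,0,0,0,0,0,0]]' >/dev/null; python3 s.py
```

```text
t 8.7 q 1.0511 r 0.1523 z 0.0754 head-q 0.011 Ftan -6.83 Frad 4.19 Fz -0.1 op 0.012912367501378719
t 8.9 q 1.0709 r 0.1524 z 0.0753 head-q 0.008 Ftan -3.41 Frad 6.39 Fz 1.7 op 0.012970078256642733
t 9.1 q 1.0844 r 0.1524 z 0.0754 head-q 0.012 Ftan -7.8 Frad 6.74 Fz -0.1 op 0.013031456851332158
```

```bash

python3 -m creep '[[0,-0.00002,-0.0026,0,0,0,-1],[0,0,0,0,0,0,0]]' >/dev/null; python3 s.py
python3 -m creep '[[0,-0.00002,-0.0026,0,0,0,-1],[0,0,0,0,0,0,0]]' >/dev/null; python3 s.py
```

```text
t 9.3 q 1.1014 r 0.1524 z 0.0754 head-q 0.012 Ftan -7.64 Frad 5.7 Fz -0.2 op 0.012763522700016298
t 9.5 q 1.1185 r 0.1525 z 0.0754 head-q 0.013 Ftan -7.86 Frad 6.75 Fz 0.8 op 0.01317943637984376
```

```bash

python3 -m creep '[[0,0,0.0026,0,0,0,1],[0,0,0.0026,0,0,0,1],[0,0,0,0,0,0,0]]' >/dev/null; python3 s.py
python3 -m creep '[[0,0,0.0026,0,0,0,1],[0,0,0,0,0,0,0]]' >/dev/null; python3 s.py
python3 - <<'E'
from h import *
cv2.imwrite("pics/w3.png",get_image("wrist")[:,:,::-1])
E
```

```text
t 9.8 q 1.0824 r 0.1524 z 0.0754 head-q 0.014 Ftan -7.4 Frad 6.44 Fz 0.9 op 0.012919903496633266
t 10.0 q 1.0705 r 0.1524 z 0.0753 head-q 0.008 Ftan -4.4 Frad 5.75 Fz 1.3 op 0.0131492616776166
```

View pics/w3.png

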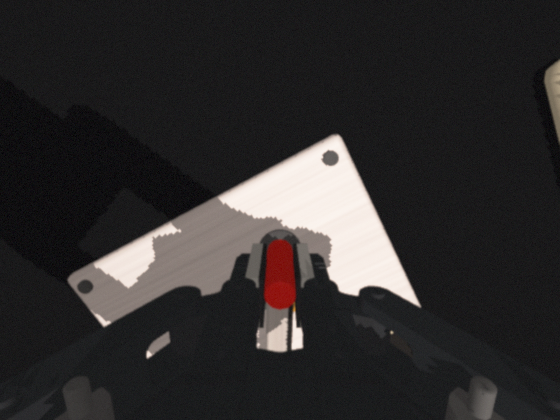

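```bash

python3 -m creep '[[0,0,0.0013,0,0,0,0.5],[0,0,0,0,0,0,0]]' >/dev/null; python3 s.py
python3 -m creep '[[0,0,0.0013,0,0,0,0.5],[0,0,0,0,0,0,0]]' >/dev/null; python3 s.py
```

```text
t 10.25 q 1.067 r 0.1524 z 0.0753 head-q 0.003 Ftan -1.29 Frad 5.51 Fz 2.9 op 0.012921716600657579
t 10.45 q 1.0638 r 0.1524 z 0.0753 head-q -0.002 Ftan 2.99 Frad 5.32 Fz 6.0 op 0.0132997720195956
```

```bash

python3 -m creep '[[0,0,-0.001,0,0,0,-0.4],[0,0,0,0,0,0,0],[0.5,0,0,0,0,0,0],[0.5,0,0,0,0,0,0],[0.5,0,0,0,0,0,0],[0.5,0,0,0,0,0,0],[0.5,0,0,0,0,0,0]]'; python3 s.py
python3 - <<'E'
from h import *
cv2.imwrite("pics/w4.png",get_image("wrist")[:,:,::-1])
print(models.search_frame("wrist","handle"))
E
```

```text
t: 11.15
tool_pos: [0.5062, 0.1488, 0.0742]
tool_rot: [-1.059, -2.958, 0.0]
contact_force: [0.6, -0.2, 0.4]
opening: 0.0428
t 11.15 q 1.0706 r 0.1516 z 0.0742 head-q -0.001 Ftan -0.18 Frad -0.58 Fz 0.4 op 0.0427836932379502
[{'extent': [262.4, 228.3, 301.2, 353.1], 'conf': 0.56}]
```

View pics/w4.png

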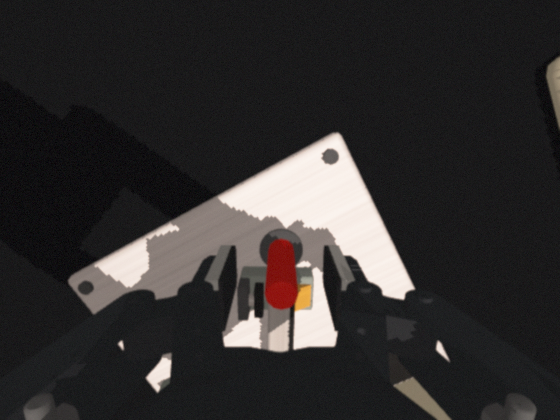

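```bash

python3 -m creep '[[0.5,0,0,-0.03,0,0,0],[0.5,0,0,-0.03,0,0,0],[0.5,0,0,-0.03,0,0,-7.15],[1,0,0,-0.03,0,0,-7.15],[1,0,0,0,0,0,-7.15],[1,0,0,0,0,0,-7.15],[1,-0.0067,-0.0332,0,0,0,0],[1,-0.0067,-0.0332,0,0,0,0],[1,-0.0067,-0.0332,0,0,0,0],[1,-0.0067,-0.0332,0,0,0,0],[1,-0.0067,-0.0332,0,0,0,0],[1,-0.0067,-0.0332,0,0,0,0],[1,-0.0067,-0.0332,0,0,0,0],[1,-0.0067,-0.0332,0,0,0,0],[1,-0.0067,-0.0332,0,0,0,0],[1,-0.0067,-0.0332,0,0,0,0],[1,-0.0067,-0.0332,0,0,0,0],[1,0,0,0,0,0,0],[1,0,0,0,0,0,0]]'
python3 - <<'E'
from h import *
delta([.511,-.257,.063],1.385)
c=calibration("wrist");cv2.imwrite("pics/w5.png",get_image("wrist")[:,:,::-1])
print(proj(c,[[.511,-.257,.095],[.511,-.257,0]]).round(0).tolist(),models.search_frame("wrist","bottle"))
# arm check from top
cv2.imwrite("pics/t2.png",get_image("top")[:,:,::-1])
E
```

```text
t: 13.15
tool_pos: [0.51, -0.2239, 0.1941]
tool_rot: [-0.297, -3.127, -0.001]
contact_force: [0.2, 0.2, 0.0]
opening: 0.0852
t 13.15 pos [ 0.51   -0.2239  0.1941] yhead 1.381 F [0.2 0.2 0. ] open 0.0852
shift mm [ -7.3 -32.4 131. ] turn deg [ 0.04 -0.03 -0.22]
[[240.0, 215.0], [251.0, 189.0]] [{'extent': [210.7, 171.1, 268.6, 235.5], 'conf': 0.88}]
```

View pics/w5.png

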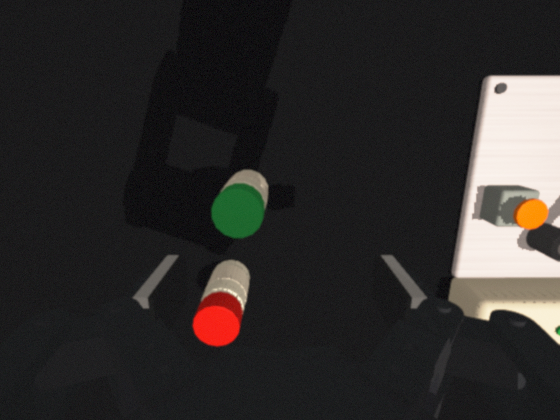

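```bash
python3 - <<'E'
from h import *
c=calibration("wrist");X=atz(c,(238.5,210.5),.095);print(X)
delta([X[0],X[1],.063],1.385)
E
```

```text
[ 0.5072353  -0.25613227  0.095     ]
t 13.3 pos [ 0.5103 -0.2225  0.1942] yhead 1.384 F [-0.5 -0.7 -0.2] open 0.0855
shift mm [ -3.3 -33.7 131.2] turn deg [ 0.02 -0.01 -0.06]
```

```bash

python3 -m creep '[[1,-0.0016,-0.017,0,0,0,0],[1,-0.0017,-0.017,0,0,0,0],[1,0,0,0.025,0,0,0],[1,0,0,0.025,0,0,0],[1,0,0,0.025,0,0,0],[1,0,0,0.025,0,0,0],[1,0,0,0.02,0,0,0],[1,0,0,0.016,0,0,0],[1,0,0,0,0,0,0],[0,0,0,0,0,0,0],[0,0,0,0,0,0,0],[0,0,0,0,0,0,0],[0,0,0,0,0,0,0],[0,0,0,0,0,0,0],[0,0,0,0,0,0,0],[0,0,0,0,0,0,0]]' 45
python3 -m creep '[[0,0,0,-0.01,0,0,0],[0,0,0,-0.02,0,0,0],[0,0,0,-0.025,0,0,0],[0,0,0,-0.025,0,0,0],[0,0,0,-0.025,0,0,0],[0,0,0,-0.025,0,0,0],[0,0,0,0,0,0,0]]'
python3 - <<'E'
from h import *
p=[.6235,.0527,-.186]
N=w(p,np.array([.010,.095,.012]));print(N);delta([N[0],N[1],.075],1.385)
E
```

```text
t: 14.9
tool_pos: [0.5082, -0.2584, 0.06]
tool_rot: [0.295, 3.125, -0.003]
contact_force: [0.6, -0.5, 5.7]
opening: 0.042
t: 15.6
tool_pos: [0.5089, -0.2587, 0.1927]
tool_rot: [0.294, 3.121, -0.005]
contact_force: [1.0, -0.7, 0.1]
opening: 0.0421
[0.65089581 0.14421213 0.012     ]
t 15.6 pos [ 0.5089 -0.2587  0.1927] yhead 1.383 F [ 1.  -0.7  0.1] open 0.0421
shift mm [-63.4 422.6 117. ] turn deg [-0.16  0.39 -0.12]
```

```bash

python3 -m creep '[[0,-0.002,0.015,0,0,0,0],[0,-0.0049,0.0325,0,0,0,0],[0,-0.0049,0.0325,0,0,0,0],[0,-0.0049,0.0325,0,0,0,0],[0,-0.0049,0.0325,0,0,0,0],[0,-0.0049,0.0325,0,0,0,0],[0,-0.0049,0.0325,0,0,0,0],[0,-0.0049,0.0325,0,0,0,0],[0,-0.0049,0.0325,0,0,0,0],[0,-0.0049,0.0325,0,0,0,0],[0,-0.0049,0.0325,0,0,0,0],[0,-0.0049,0.0325,0,0,0,0],[0,-0.005,0.035,0,0,0,0],[0,0,0.015,0,0,0,0],[0,0,0,0,0,0,0],[0,0,0,0,0,0,0]]'
python3 - <<'E'
from h import *
p=[.6235,.0527,-.186]
N=w(p,np.array([.010,.095,.012]));delta([N[0],N[1],.075],1.385)
c=calibration("wrist");im=get_image("wrist")[:,:,::-1].copy();cv2.imwrite("pics/w6r.png",im)
a=26
def line(P,col):
    q=proj(c,w(p,np.array(P)/1e3)).round().astype(int);print(q.tolist());cv2.polylines(im,[q.reshape(-1,1,2)],True,col,1)
line([[10-a,95-a,38],[10-a,95+a,38],[10+a,95+a,38],[10+a,95-a,38]],(0,255,0))
line([[10-a,95-a,20],[10-a,95+a,20],[10+a,95+a,20],[10+a,95-a,20]],(255,255,0))
line([[-167,-88,12],[-167,138,12],[53,138,12],[53,-88,12]],(0,0,255))
cv2.imwrite("pics/w6.png",cv2.resize(im,(784,588),interpolation=3))
E
```

```text
t: 17.2
tool_pos: [0.6448, 0.1459, 0.1866]
tool_rot: [-0.294, -3.125, 0.002]
contact_force: [0.3, -0.5, -1.3]
opening: 0.0423
t 17.2 pos [0.6448 0.1459 0.1866] yhead 1.383 F [ 0.3 -0.5 -1.3] open 0.0423
shift mm [ -6.6  -0.4 111.6] turn deg [-0.09 -0.16 -0.1 ]
[[252, 173], [307, 173], [306, 225], [253, 225]]
[[254, 170], [305, 170], [304, 219], [255, 219]]
[[76, 2], [327, 1], [319, 232], [112, 232]]
```

View pics/w6.png

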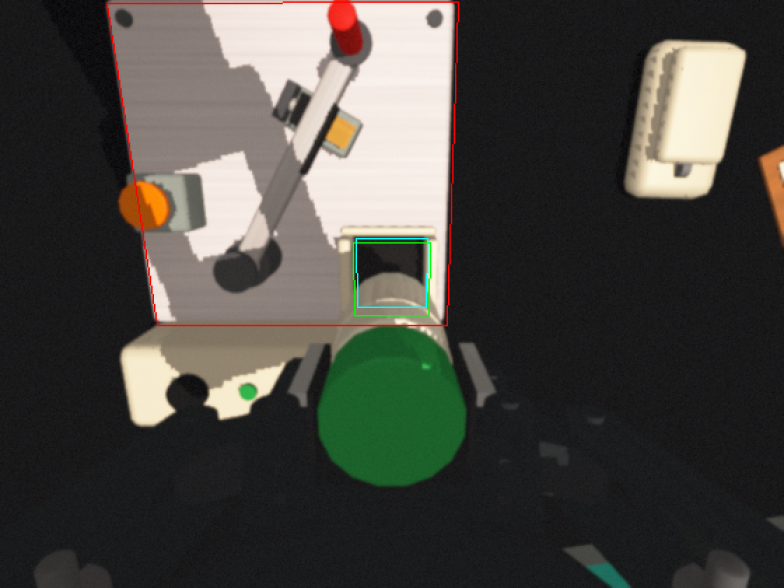

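```bash
python3 - <<'E'
from h import *
c=calibration("wrist");o=ctrl.get_obs();R=Ro.from_rotvec(o["tool_rot"]).as_matrix()
X=atz(c,(280.2,295),o["tool_pos"][2]+.035);print("cap off in tool",((X-o["tool_pos"])@R*1e3).round(1))
E
```

```text
cap off in tool [  2.1   0.2 -35. ]
```

```bash

python3 -m creep '[[0,-0.0085,-0.0004,0,0,0,0],[0,0,0,0,0,0,0],[0,0,0,0.02,0,0,0],[0,0,0,0.02,0,0,0],[0,0,0,0.02,0,0,0],[0,0,0,0.01,0,0,0],[0,0,0,0.01,0,0,0],[0,0,0,0.01,0,0,0],[0,0,0,0.01,0,0,0],[0,0,0,0.005,0,0,0],[0,0,0,0,0,0,0],[0,0,0,0,0,0,0]]'
python3 - <<'E'
from h import *
p=[.6235,.0527,-.186]
N=w(p,np.array([.010,.095,.012]));delta([N[0],N[1],.072],1.385)
E
```

```text
t: 18.45
tool_pos: [0.6663, 0.145, 0.1031]
tool_rot: [0.294, 3.099, 0.01]
contact_force: [-5.6, 1.1, 46.7]
opening: 0.0417
t 18.45 pos [0.6663 0.145  0.1031] yhead 1.382 F [-5.6  1.1 46.7] open 0.0417
shift mm [15.8 -4.  30.6] turn deg [ 0.52  1.63 -0.18]
```

```bash

python3 -m creep '[[0,0,0,-0.025,0,0,0],[0,0,0,-0.025,0,0,0],[0,0,0,-0.02,0,0,0],[0,0,0,-0.02,0,0,0],[0,0,0,0,0,0,0],[0,0,0,0,0,0,0],[0,0,0,0,0,0,0]]'
python3 - <<'E'
from h import *
p=[.6235,.0527,-.186]
N=w(p,np.array([.010,.095,.012]));delta([N[0],N[1],.072],1.385)
im=get_image("wrist")[:,:,::-1];s=get_image("scene")[:,:,::-1]
print(models.search_frame("wrist","bottle"))
cv2.imwrite("pics/w7.png",np.hstack([cv2.resize(im,(400,300)),cv2.resize(s[150:300,240:440],(400,300),interpolation=3)]))
E
```

```text
t: 19.15
tool_pos: [0.6535, 0.1437, 0.1715]
tool_rot: [-0.295, -3.125, 0.001]
contact_force: [-0.4, -0.1, -1.9]
opening: 0.0421
t 19.15 pos [0.6535 0.1437 0.1715] yhead 1.382 F [-0.4 -0.1 -1.9] open 0.0421
shift mm [ 2.4  0.1 99.5] turn deg [-0.04 -0.14 -0.15]
[{'extent': [217.3, 184.1, 342.5, 348.6], 'conf': 0.75}, {'extent': [167.4, 0.0, 265.6, 183.2], 'conf': 0.61}]
```

View pics/w7.png

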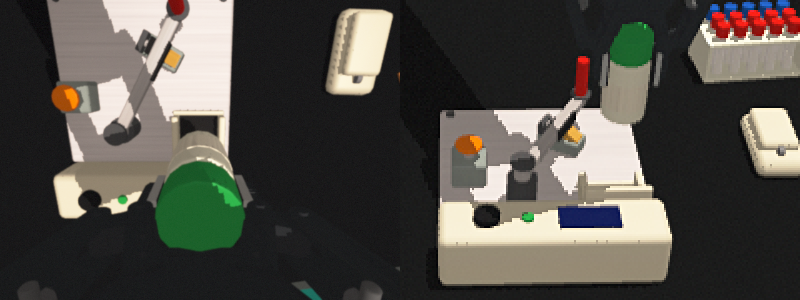

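```bash
python3 - <<'E'
from h import *
c=calibration("wrist");o=ctrl.get_obs();R=Ro.from_rotvec(o["tool_rot"]).as_matrix();T=o["tool_pos"]
a=np.linspace(0,2*np.pi,73);cs=np.stack([np.cos(a),np.sin(a),0*a],1)
im=get_image("wrist")[:,:,::-1].copy();old=cv2.imread("pics/w6r.png")
for x in(2,):
  for th in(0,4,8,12):
    Rb=Ro.from_euler("y",th,degrees=True).as_matrix()
    def ring(r,h): # h below cap top
        L=(cs*r+[0,0,h-13])@Rb.T+[x/1e3*1e3,0,-22]
        return proj(c,T+(L/1e3)@R.T)
    b=ring(22,95);t=ring(21.5,0);print(th,"bottom minrow",b[:,1].min().round(1),"x",b[:,0].min().round(),b[:,0].max().round(),"captop rows",t[:,1].min().round(1),t[:,1].max().round(1))
sm=np.hstack([cv2.resize(i[170:360,190:370],(380,400),interpolation=3) for i in(old,im)])
cv2.imwrite("pics/w8.png",sm)
E
```

```text
0 bottom minrow 188.4 x 248.0 312.0 captop rows 244.8 341.0
4 bottom minrow 180.5 x 248.0 312.0 captop rows 248.7 340.2
8 bottom minrow 172.8 x 247.0 312.0 captop rows 252.9 339.1
12 bottom minrow 165.1 x 247.0 313.0 captop rows 257.3 337.8
```

View pics/w8.png

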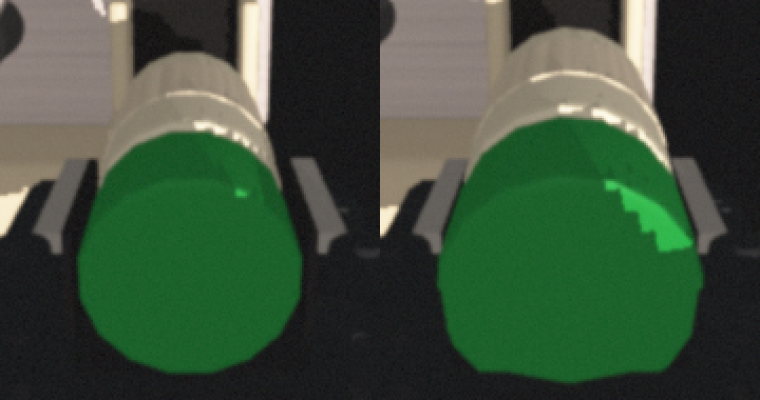

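```bash
python3 - <<'E'
from h import *
c=calibration("wrist");o=ctrl.get_obs();R=Ro.from_rotvec(o["tool_rot"]).as_matrix();T=o["tool_pos"]
a=np.linspace(0,2*np.pi,361);cs=np.stack([np.cos(a),np.sin(a),0*a],1)
def ring(p,r,h):
    Rb=Ro.from_euler("y",p[1],degrees=True).as_matrix()
    L=(cs*r+[0,0,h])@Rb.T+[p[0],0,-p[2]]   # p2: cap top above TCP, mm
    return proj(c,T+(L/1e3)@R.T)
def f(p,ob,near):
    t=ring(p,21.5,0);m=[t[:,1].min(),np.ptp(t[:,0]),ring(p,21.5,26)[:,1].min(),ring(p,22,95)[:,1].min()]
    if near: m.append(t[:,1].max()); 
    return np.array(m)-ob
for ob,n in(([255.5,106,232.7,194.7,346.7],1),([255.5,124,226,183.3],0)):
    r=least_squares(f,[2,0,35],args=(ob,n));p=r.x
    Rb=Ro.from_euler("y",p[1],degrees=True).as_matrix();print(p.round(1),r.fun.round(1),"bottom in tool",(Rb@[0,0,95]+[p[0],0,-p[2]]).round(1))
E
```

```text
[-3.7  0.4 32.2] [ 0.1 -0.8 -1.   0.1  0.8] bottom in tool [-3.1  0.  62.8]
[ 4.8  2.3 49.8] [ 0.1 -0.  -0.1  0.1] bottom in tool [ 8.7  0.  45.1]
```

```bash

python3 -m creep '[[0,-0.0045,0,0,0,-2,0],[0,0,0,0.02,0,0,0],[0,0,0,0.02,0,0,0],[0,0,0,0.015,0,0,0],[0,0,0,0,0,0,0],[0,0,0,0,0,0,0]]'
python3 - <<'E'
from h import *
p=[.6235,.0527,-.186]
N=w(p,np.array([.010,.095,.012]));delta([N[0],N[1],.057],1.385)
E
python3 -m creep '[[0,0,0,0.005,0,0,0],[0,0,0,0.005,0,0,0],[0,0,0,0,0,0,0]]'
python3 - <<'E'
from h import *
p=[.6235,.0527,-.186]
N=w(p,np.array([.010,.095,.012]));delta([N[0],N[1],.057],1.385)
E
```

```text
t: 19.95
tool_pos: [0.6604, 0.1428, 0.118]
tool_rot: [0.292, 3.094, -0.005]
contact_force: [0.4, -0.3, -0.6]
opening: 0.0422
t 19.95 pos [0.6604 0.1428 0.118 ] yhead 1.383 F [ 0.4 -0.3 -0.6] open 0.0422
shift mm [11.7 -0.4 60.6] turn deg [-0.02  1.95 -0.13]
t: 20.25
tool_pos: [0.6607, 0.1428, 0.1079]
tool_rot: [0.292, 3.094, -0.005]
contact_force: [0.6, -0.1, -1.1]
opening: 0.0423
t 20.25 pos [0.6607 0.1428 0.1079] yhead 1.383 F [ 0.6 -0.1 -1.1] open 0.0423
shift mm [11.6 -0.4 50.6] turn deg [-0.01  1.96 -0.13]
```

```bash

python3 -m creep '[[0,0.003,0,0,0,0,0],[0,0.0002,0,0.005,0,0,0],[0,0.0002,0,0.005,0,0,0],[0,0,0,0,0,0,0]]'
python3 -m creep '[[0,0.0002,0,0.005,0,0,0],[0,0.0002,0,0.005,0,0,0],[0,0,0,0,0,0,0]]'
```

```text
t: 20.65
tool_pos: [0.6571, 0.1433, 0.0969]
tool_rot: [0.292, 3.095, -0.006]
contact_force: [0.4, -1.2, -0.3]
opening: 0.0422
t: 20.95
tool_pos: [0.6571, 0.1433, 0.0869]
tool_rot: [0.292, 3.095, -0.006]
contact_force: [-0.8, 0.1, -1.8]
opening: 0.0428
```

Past the +x wall's top freely. Next are the y walls (38 mm) and the lip.

```bash

python3 -m creep '[[0,0.0002,0,0.005,0,0,0],[0,0.0001,0,0.003,0,0,0],[0,0,0,0,0,0,0]]'
python3 -m creep '[[0,0.0002,0,0.004,0,0,0],[0,0.0001,0,0.003,0,0,0],[0,0,0,0,0,0,0]]'
```

```text
t: 21.25
tool_pos: [0.6574, 0.1433, 0.0794]
tool_rot: [0.292, 3.094, -0.005]
contact_force: [-0.1, -0.1, -0.7]
opening: 0.0421
t: 21.55
tool_pos: [0.6573, 0.1434, 0.0724]
tool_rot: [0.292, 3.094, -0.005]
contact_force: [-0.4, -0.8, -0.9]
opening: 0.0422
```

```bash

python3 -m creep '[[0,0.0001,0,0.003,0,0,0],[0,0,0,0,0,0,0]]'
python3 -m creep '[[0,0.0001,0,0.003,0,0,0],[0,0,0,0,0,0,0]]'
```

```text
t: 21.75
tool_pos: [0.6575, 0.1434, 0.0697]
tool_rot: [0.292, 3.094, -0.005]
contact_force: [-0.6, 0.4, -1.2]
opening: 0.042
t: 21.95
tool_pos: [0.6575, 0.1433, 0.0667]
tool_rot: [0.292, 3.094, -0.005]
contact_force: [-0.9, 0.1, -0.8]
opening: 0.0424
```

```bash

python3 -m creep '[[0,0.0001,0,0.003,0,0,0],[0,0,0,0,0,0,0]]'
python3 -m creep '[[0,0.0001,0,0.003,0,0,0],[0,0,0,0,0,0,0]]'
```

```text
t: 22.15
tool_pos: [0.6575, 0.1434, 0.0637]
tool_rot: [0.292, 3.094, -0.005]
contact_force: [-0.3, -0.1, -1.2]
opening: 0.042
t: 22.35
tool_pos: [0.6575, 0.1433, 0.0607]
tool_rot: [0.292, 3.094, -0.005]
contact_force: [-0.4, 0.7, -1.9]
opening: 0.0422
```

```bash

python3 -m creep '[[0,0,0,0.002,0,0,0],[0,0,0,0,0,0,0]]'
```

```text
t: 22.55
tool_pos: [0.6577, 0.1433, 0.0589]
tool_rot: [0.292, 3.094, -0.005]
contact_force: [0.1, 0.7, 0.2]
opening: 0.042
```

```bash

python3 -m creep '[[0,0,0,0.001,0,0,0],[0,0,0,0,0,0,0]]'
python3 - <<'E'
from h import *
cv2.imwrite("pics/w9.png",get_image("wrist")[:,:,::-1])
E
```

```text
t: 22.75
tool_pos: [0.6578, 0.1433, 0.0581]
tool_rot: [0.292, 3.093, -0.005]
contact_force: [0.1, 0.0, -1.2]
opening: 0.0418
```

```bash

python3 -m creep '[[0,0,0,0.001,0,0,0],[0,0,0,0,0,0,0]]'
python3 -m creep '[[0,0,0,0.001,0,0,0],[0,0,0,0,0,0,0]]'
```

```text
t: 23.0
tool_pos: [0.6579, 0.1434, 0.0571]
tool_rot: [0.292, 3.093, -0.005]
contact_force: [0.0, 0.2, -1.0]
opening: 0.0422
t: 23.2
tool_pos: [0.6579, 0.1433, 0.056]
tool_rot: [0.292, 3.093, -0.005]
contact_force: [-0.1, 0.6, -1.2]
opening: 0.0418
```

```bash

python3 -m creep '[[0,0,0,0.0015,0,0,0],[0,0,0,0,0,0,0]]'
python3 -m creep '[[0,0,0,0.0015,0,0,0],[0,0,0,0,0,0,0]]'
```

```text
t: 23.4
tool_pos: [0.6579, 0.1433, 0.0544]
tool_rot: [0.292, 3.093, -0.005]
contact_force: [-0.6, -0.2, -1.5]
opening: 0.0422
t: 23.6
tool_pos: [0.6585, 0.1433, 0.0542]
tool_rot: [0.292, 3.092, -0.005]
contact_force: [-0.2, -0.8, 1.8]
opening: 0.0422
```

```bash

python3 -m creep '[[0.8,0,0,0,0,0,0],[0.8,0,0,0,0,0,0],[0.8,0,0,0,0,0,0],[0.8,0,0,0,0,0,0],[0.8,0,0,0,0,0,0],[0.8,0,0,0,0,2,0],[0.8,0,0,-0.02,0,0,0],[0.8,0,0,-0.03,0,0,0],[0.8,0,0,-0.03,0,0,0],[0.8,0,0,-0.03,0,0,0],[0.8,0,0,-0.03,0,0,0],[0.8,0.02,0,0,0,0,0],[0.8,0.03,0,0,0,0,0],[0.8,0,0,0,0,0,0]]'
python3 - <<'E'
from h import *
p=[.6235,.0527,-.186]
c=calibration("wrist");im=get_image("wrist")[:,:,::-1].copy();s=get_image("scene")[:,:,::-1].copy()
B=w(p,np.array([[10,95,107],[10,95,12]])/1e3);print(proj(c,B))
cv2.imwrite("pics/w10.png",np.hstack([cv2.resize(im,(400,300)),cv2.resize(s[150:300,240:440],(400,300),interpolation=3)]))
T=w(p,np.array([-.040,-.055,.06]));delta([T[0],T[1],.085],1.385)
E
```

```text
t: 25.0
tool_pos: [0.6064, 0.1533, 0.1928]
tool_rot: [-0.293, -3.126, 0.0]
contact_force: [0.7, 0.6, -0.3]
opening: 0.068
[[278.77776814 265.32203389]
 [279.03463647 226.20747118]]
t 25.1 pos [0.6088 0.1528 0.1932] yhead 1.383 F [-0.7  0.9 -0.1] open 0.0682
shift mm [   6.8 -150.6  108.2] turn deg [-0.    0.03 -0.11]
```

View pics/w10.png

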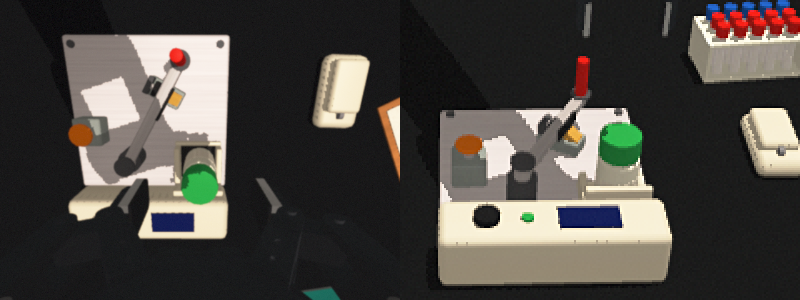

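```bash

python3 -m creep '[[0,0.001,-0.022,0,0,0,0],[0,0.001,-0.025,0,0,0,0],[0,0.001,-0.025,0,0,0,0],[0,0.001,-0.025,0,0,0,0],[0,0.001,-0.025,0,0,0,0],[0,0.002,-0.028,0.02,0,0,0],[0,0,0,0.03,0,0,0],[0,0,0,0.03,0,0,0],[0,0,0,0.02,0,0,0],[0,0,0,0,0,0,0],[0,0,0,0,0,0,0]]'
python3 - <<'E'
from h import *
p=[.6235,.0527,-.186]
T=w(p,np.array([-.040,-.055,.06]));delta([T[0],T[1],.06],1.385)
E
```

```text
t: 26.2
tool_pos: [0.5747, 0.0063, 0.0934]
tool_rot: [0.295, 3.128, -0.0]
contact_force: [1.0, 0.2, 0.0]
opening: -0.0002
t 26.2 pos [0.5747 0.0063 0.0934] yhead 1.382 F [1.  0.2 0. ] open -0.0002
shift mm [ 0.6 -0.4 33.4] turn deg [-0.    0.   -0.15]
```

```bash

python3 -m creep '[[0,0,0,0.015,0,0,0],[0,0,0,0.015,0,0,0],[0,0,0,0.003,0,0,0],[0,0,0,0.002,0,0,0],[0,0,0,0.002,0,0,0],[0,0,0,0,0,0,0]]'
python3 -m creep '[[0,0,0,0.001,0,0,0],[0,0,0,0.001,0,0,0],[0,0,0,0.001,0,0,0],[0,0,0,0,0,0,0]]'
python3 - <<'E'
from h import *
s=get_image("scene")[:,:,::-1]
print(models.search_frame("scene","handle"))
cv2.imwrite("pics/s3.png",s)
E
```

```text
t: 26.8
tool_pos: [0.5741, 0.0067, 0.0564]
tool_rot: [0.295, 3.127, -0.0]
contact_force: [-0.3, 0.4, -0.1]
opening: 0.0002
t: 27.2
tool_pos: [0.5744, 0.0066, 0.0537]
tool_rot: [0.295, 3.127, -0.0]
contact_force: [-1.1, -0.7, 6.0]
opening: 0.0001
[{'extent': [307.1, 197.5, 374.6, 240.7], 'conf': 0.82}]
```

```bash

python3 - <<'E'
from h import *
p=[.6235,.0527,-.186];c=calibration("scene")
for q in(0,.1,.17,.25,1.07):print(q,proj(c,w(p,np.array([-.15*np.sin(q),.15*np.cos(q),.105]))).round(1))
s=cv2.imread("pics/s3.png").astype(int);m=(s[:,:,2]>120)&(s[:,:,1]<40)&(s[:,:,0]<40);m[:,:300]=0;m[:,385:]=0;m[:170]=0
y,x=np.nonzero(m);print(x.min(),x.max(),y.min(),y.max(),x[y<y.min()+4].mean())
E
python3 -m creep '[[0,0,0,-0.015,0,0,0],[0,0,0,-0.03,0,0,0],[0,0,0,-0.04,0,0,0],[0,0,0,-0.04,0,0,0],[0,0.02,0,-0.02,0,0,0],[0,0.04,0,0,0,0,0],[0,0.04,0,0,0,0,0],[0,0,0,0,0,0,0],[0,0,0,0,0,0,0]]'
python3 - <<'E'
from h import *
im=get_image("wrist")[:,:,::-1];s=get_image("scene")[:,:,::-1]
cv2.imwrite("pics/f.png",np.hstack([cv2.resize(im,(400,300)),cv2.resize(s[150:300,240:440],(400,300),interpolation=3)]))
E
```

```text
0 [375.2 214.1]
0.1 [373.5 209.7]
0.17 [371.9 206.7]
0.25 [369.7 203.3]
1.07 [329.6 178.9]
363 371 200 219 367.92
t: 28.2
tool_pos: [0.4753, 0.0255, 0.1988]
tool_rot: [0.294, 3.126, -0.0]
contact_force: [0.5, -0.2, 0.3]
opening: 0.0002
```

View pics/f.png

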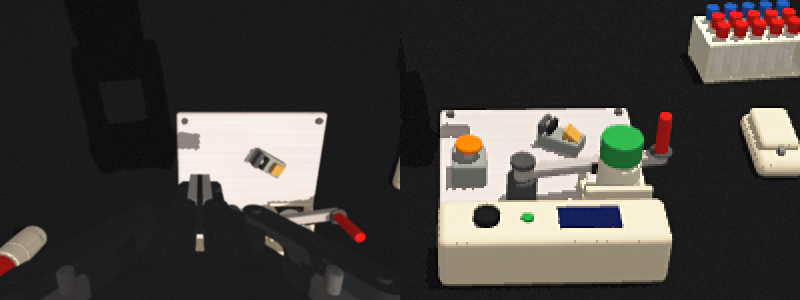

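```bash
python3 -c "
from station import finish_job;print(finish_job())"
```

```text
the job is handed in; nothing more can be done
None
```

The green-capped bottle is standing upright in the nest with the clamp arm holding it, and I handed the job in at about 28 s.

- **Cocking:** The sear caught at about 1.07 rad. I confirmed this by backing off, where the force on the gripper fell to zero and then reversed. The arm stayed back after I let go. The furthest I pulled was about 1.12 rad, roughly the point where the buffer would first be touched, and I saw no rise in force from it.
- **Loading:** The first try at lowering the bottle hit the nest's +x wall. The wrist force reached about 47 N and the bottle slid up about 18 mm in the grip. I did not see the force until the bottle was already down. I lifted it, measured the grip again, corrected the position and tilt, and the second try went to the nest floor without resistance.
- **Trigger:** I pressed it with the fingers shut, at about 6 N, and the arm snapped across.

In the last pictures the handle is where it should be for about 0.17 rad, the arm resting on the bottle. The gripper is clear and the force reads about zero. The rack and mouse look unmoved. The red-capped bottle shows only at the edge of the last picture; I never touched it, and I did not measure its position again.

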